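# Unstack the coffee cups onto their saucers

## Task

Lay out the coffee cups: take the stack apart and stand each cup upright in the middle of the saucer of its own colour. Set the cups down gently, without dropping or tipping any, and leave the saucers, the milk jug and the sugar jar where they are.

Things in the scene. Friction and masses are not known exactly. Their poses are not given: they have to be found in the camera images.
- cup_blue_centre (a point): blue stacking coffee cup, about 160 g; the point half-way up on its axis; z up, x towards its handle. Round body 64 mm across, 56 mm high in all; the 48 mm foot, 8 mm high, nests loosely (4 mm play) in the mouth of the cup below: 48 mm a step. Strap handle 13 mm wide, to 60 mm from the axis, 14 to 46 mm above the underside; in the stack the handles point about a quarter turn apart.
- cup_yellow_centre (a point): yellow stacking coffee cup, about 160 g; the point half-way up on its axis; z up, x towards its handle. Round body 64 mm across, 56 mm high in all; the 48 mm foot, 8 mm high, nests loosely (4 mm play) in the mouth of the cup below: 48 mm a step. Strap handle 13 mm wide, to 60 mm from the axis, 14 to 46 mm above the underside; in the stack the handles point about a quarter turn apart.
- cup_red_centre (a point): red stacking coffee cup, about 160 g; the point half-way up on its axis; z up, x towards its handle. Round body 64 mm across, 56 mm high in all; the 48 mm foot, 8 mm high, nests loosely (4 mm play) in the mouth of the cup below: 48 mm a step. Strap handle 13 mm wide, to 60 mm from the axis, 14 to 46 mm above the underside; in the stack the handles point about a quarter turn apart.
- cup_mint_centre (a point): mint stacking coffee cup, about 160 g; the point half-way up on its axis; z up, x towards its handle. Round body 64 mm across, 56 mm high in all; the 48 mm foot, 8 mm high, nests loosely (4 mm play) in the mouth of the cup below: 48 mm a step. Strap handle 13 mm wide, to 60 mm from the axis, 14 to 46 mm above the underside; in the stack the handles point about a quarter turn apart.
- saucer_blue: blue glazed saucer, loose, lying flat on the table. Origin: centre of its underside, z up. 120 mm across, rim 11 mm high; its flat well, 74 mm across, lies 4 mm above the underside, so a cup standing in it has its centre point 32 mm above this origin. 200 g.
- saucer_yellow: yellow glazed saucer, loose, lying flat on the table. Origin: centre of its underside, z up. 120 mm across, rim 11 mm high; its flat well, 74 mm across, lies 4 mm above the underside, so a cup standing in it has its centre point 32 mm above this origin. 200 g.
- saucer_red: red glazed saucer, loose, lying flat on the table. Origin: centre of its underside, z up. 120 mm across, rim 11 mm high; its flat well, 74 mm across, lies 4 mm above the underside, so a cup standing in it has its centre point 32 mm above this origin. 200 g.
- saucer_mint: mint glazed saucer, loose, lying flat on the table. Origin: centre of its underside, z up. 120 mm across, rim 11 mm high; its flat well, 74 mm across, lies 4 mm above the underside, so a cup standing in it has its centre point 32 mm above this origin. 200 g.
- milk_jug: bystander: small white milk jug with handle, 68 mm across, 80 mm high, loose. Origin: centre of its underside; the handle, to 59 mm from the axis, points along its y.
- sugar_jar: bystander: white sugar jar with a wooden lid, 72 mm across, 90 mm high, loose. Origin: centre of its underside.
Things that resemble listed ones, but are neither listed nor needed, are in the scene too. What is meant by the part that bears cup_blue_centre is not pink, and is the smaller of those in its own colour. Of the things that look like the part that bears cup_red_centre, the smaller one is meant.

How it is judged (in metres and radians):
At the end, for the whole second after the job is handed in: Each of the four cups stands at rest, upright (within 0.1 rad) in the well of the saucer of its own colour, its axis within 12 mm of the saucer's centre; the saucers lie flat, within 30 mm of where they were, and the milk jug and the sugar jar are within 20 mm of where they were (horizontal distance between cup_blue_centre and saucer_blue below 0.012 m and z of cup_blue_centre in the frame of saucer_blue between 0.028 and 0.036 m and angle between each of cup_blue_centre, cup_yellow_centre, cup_red_centre, cup_mint_centre's own z axis and vertical below 0.1 rad and linear speed of each of cup_blue, cup_yellow, cup_red, cup_mint below 0.02 m/s and angular speed of each of cup_blue, cup_yellow, cup_red, cup_mint below 0.2 rad/s and angle between each of saucer_blue, saucer_yellow, saucer_red, saucer_mint's own z axis and vertical below 0.08 rad and distance of each of saucer_blue, saucer_yellow, saucer_red, saucer_mint from where it was at the start of the episode below 0.03 m and horizontal distance between cup_yellow_centre and saucer_yellow below 0.012 m and z of cup_yellow_centre in the frame of saucer_yellow between 0.028 and 0.036 m and horizontal distance between cup_red_centre and saucer_red below 0.012 m and z of cup_red_centre in the frame of saucer_red between 0.028 and 0.036 m and horizontal distance between cup_mint_centre and saucer_mint below 0.012 m and z of cup_mint_centre in the frame of saucer_mint between 0.028 and 0.036 m and distance of each of milk_jug, sugar_jar from where it was at the start of the episode below 0.02 m); the robot touches nothing.
It fails at once if a cup is dropped or thrown: in free flight at over 0.6 m/s, as after a fall of about 2 cm ((contact force between cup_blue and anything else below 0.02 N and linear speed of cup_blue above 0.6 m/s) or (contact force between cup_yellow and anything else below 0.02 N and linear speed of cup_yellow above 0.6 m/s) or (contact force between cup_red and anything else below 0.02 N and linear speed of cup_red above 0.6 m/s) or (contact force between cup_mint and anything else below 0.02 N and linear speed of cup_mint above 0.6 m/s)).
It fails at once if a cup is tipped over (angle between any of cup_blue_centre, cup_yellow_centre, cup_red_centre, cup_mint_centre's own z axis and vertical above 0.7 rad).
It fails at once if the milk jug or the sugar jar is moved by more than 2 cm or tipped (distance of any of milk_jug, sugar_jar from where it was at the start of the episode above 0.02 m or angle between any of milk_jug, sugar_jar's own z axis and vertical above 0.3 rad).
It also fails if it takes over 112 s, if anything falls off the work surface, if the arm or the gripper's body presses on something with over 40 N, if the wrist force passes 120 N, or if a joint passes its speed limit or range.

## Robot

A 6-joint arm with a two-finger parallel gripper is mounted at the origin on the work surface. World frame = base frame: x ahead of the robot, y to its left, z up, the work surface at z = 0. Lengths are in m, angles in degrees, forces in N, time in s.
With the tool pointing down it reaches from about 0.35 to 0.95 m from the base axis. Payload 17.4 kg.
Tool frame: the origin (TCP) lies midway between the tips of the shut fingers; the grasp point (between the pads) lies 19 mm behind it; z points along the fingers, y is the line along which they close (so a half turn about z gives the same grasp; the last joint's range is limited). The gripper opens to 93 mm and grips with 3 to 60 N. Pads are 15 mm wide; open, the fingers measure 128 mm over their backs; the gripper's body (75 mm by 188 mm) begins 65 mm behind the grasp point.
Start: joints at [-70.577, 6.646, 82.598, -0, 90.757, -2.166], TCP at [0.248, -0.628, 0.18] pointing down, gripper open.
Joint ranges: [-162.19, 162.19], [-47.58, 125.68], [4.15, 143.07], [-65.23, 245.23], [0.69, 171.88], [-170.13, 170.13]. Speed limits (degrees/s): [108.29, 108.29, 127.2, 180, 180, 180].

## Interface

Orientations are given as [roll, pitch, yaw] about the fixed x, y, z axes, in that order (R = Rz(yaw) Ry(pitch) Rx(roll)).
In Python, from station import ctrl, get_image gives the robot as it stands.
- The arm moves only by the tool send_rows, never from a script. Its argument "moves" is a list of rows, each a list of 3 entries, a list of its own where there are three numbers: the opening in per cent of the stroke, from 0 (shut) to 100 (fully open), then the shift along the world's x, y, z in cm, then the turn about the world's z in rad. A call has 1 to 20 rows; each row is the pose to reach, as a shift and turn from the pose commanded when the call began; what a row does not reach only later rows make up. A row lasts 1/8 s, in which the tool goes at most 62.5 mm and 10.7 degrees, less where a joint would pass 70% of its speed; a pose out of reach is approached as far as the arm can. A call with a gripper value outside its range is refused whole. The fingers move at their own pace and stop on an object; "force" is the grip in N (left out, the last holds). Time passes only in rows, so rows that repeat a pose let the fingers close. It gives the time, the measured TCP pose, the force, the opening and the grip force at its end, in the units of the state.
- ctrl.get_obs(): the state, without advancing time (a new reading comes with each control period).
- get_image(name): name is "scene" or "top" or "wrist"; returns a dict with "pixels" (420x560x3 uint8, red, green, blue), "vertical_fov" (degrees; the focal length in pixels is half the picture's height over the tangent of half this angle, whatever the lens; pixels are square), "cx", "cy" (the principal point, pixels), "D" ([k1, k2, p1, p2, k3] as OpenCV has them; the pictures are not rectified), "rvec" (rotation vector, rad) and "tvec" (3), from world to camera coordinates, as OpenCV has them. Camera axes: x right, y down, z forward; pixel columns grow to the right and rows downward; lengths in m; the calibration is good to about 2 mm. A picture is of the moment at which its call begins. There is no depth.
- ctrl.job_done(): hands the job in; it is judged then, once.
The state is a dict: "time": time; "joints": joint angles; "qvel": joint speeds; "effort": joint torques, N m; "tcp_pos": TCP position; "ee_rot": TCP orientation; "wrist_force": force on the tool from outside, world axes, zero at the start; "wrist_torque": the same for the moment, N m; "opening": finger opening in m; "grip_force": force on a finger pad.
Only numpy, scipy, OpenCV 4.12 (cv2) and the standard library are available. Lean on these libraries where they do the work, as an engineer would, in place of code of your own. Each camera call takes 0.05 s, during which the arm holds its last target. There are 200 camera calls.

## Working session

There is one attempt and no reset: what is moved stays moved. The work goes in short steps, Python scripts to look and compute and a tool call to move; the robot and the scene stay as the last step left them, time stands still between calls to the robot, and variables do not carry over. Pictures are saved under pics/ and viewed, at most 14 in all, crops included, and the job is handed in when it is done.

Besides the shell and the picture viewer there is one more tool, called after ">>>" in YAML: its name, and indented under it one key for each argument. send_rows: Moves the arm, as the interface text tells. Its arguments: {"type":"object","properties":{"moves":{"type":"array","items":{"type":"array"}},"force":{"type":"number"}},"required":["moves"]}

```bash
mkdir -p pics; cat > h.py <<'E'
import numpy as np,cv2
from station import ctrl,get_image
def grab(n,f=None):
    d=get_image(n); 
    if f: cv2.imwrite('pics/'+f,d['pixels'][:,:,::-1])
    return d
def K(d):
    f=210/np.tan(np.radians(d['vertical_fov'])/2)
    return np.array([[f,0,d['cx']],[0,f,d['cy']],[0,0,1.]])
def ray(d,uv):
    p=cv2.undistortPoints(np.array(uv,float).reshape(-1,1,2),K(d),np.array(d['D'],float)).reshape(-1,2)
    R=cv2.Rodrigues(np.array(d['rvec'],float))[0];t=np.array(d['tvec'],float).ravel()
    return -R.T@t,np.c_[p,np.ones(len(p))]@R
def plane(d,uv,z):
    c,r=ray(d,uv); return c+r*((z-c[2])/r[:,2])[:,None]
def proj(d,P):
    return cv2.projectPoints(np.array(P,float).reshape(-1,1,3),np.array(d['rvec'],float),np.array(d['tvec'],float),K(d),np.array(d['D'],float))[0].reshape(-1,2)
E
python3 - <<'E'
from h import *
import pickle
for n in('scene','top'):
    d=grab(n,n+'0.png');pickle.dump(d,open(n+'0.pkl','wb'));print(n,d['vertical_fov'],d['D'],ray(d,[[280,210]]))
print(ctrl.get_obs())
E
```

```text
scene 51.3133228625664 [-0.00859865  0.          0.          0.          0.        ] (array([ 1.3289629 , -0.34571029,  0.92273486]), array([[-0.6881411 ,  0.32446707, -0.64916669]]))
top 44.88782135151344 [-0.17692096  0.          0.          0.          0.        ] (array([0.18522414, 0.01324651, 1.59916203]), array([[ 0.19037311,  0.02699456, -0.98143858]]))
{'time': 0.1, 'joints': array([-7.05779558e+01,  6.67435132e+00,  8.26305425e+01, -6.50166191e-04,
        9.07582405e+01, -2.16420579e+00]), 'qvel': array([-0.01839108, -0.14225919, -0.08807373, -0.13065758,  0.10919357,
       -0.08356383]), 'effort': array([ 3.04817884e-03, -7.22896671e+01, -6.23865008e+01,  7.83062261e-02,
        2.28623324e-02, -3.94318033e-05]), 'tcp_pos': array([ 0.24826446, -0.6274458 ,  0.17885894]), 'ee_rot': array([-1.79936886e+02, -1.73452204e-03,  2.15862408e+01]), 'wrist_force': array([ 0.35976746, -0.08726562,  0.53249302]), 'wrist_torque': array([ 0.02175899,  0.04078241, -0.04656381]), 'grip_force': 0.0, 'opening': 0.09293351422455974}
```

View pics/scene0.png

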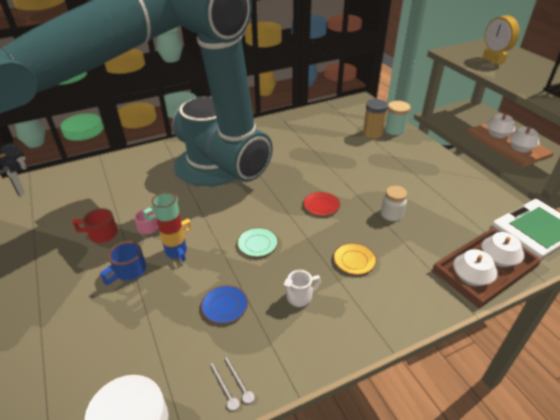

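View pics/top0.png

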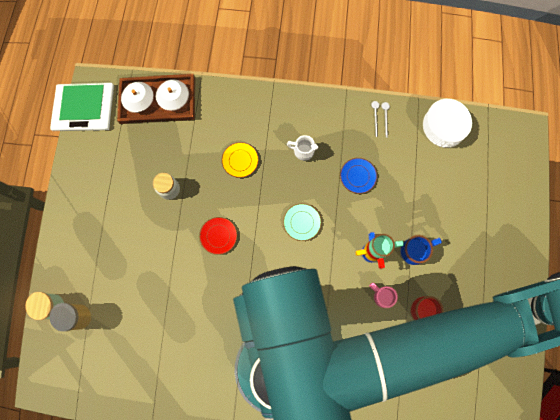

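Scene view: the stack is at (170,228), with mint on top, then red, yellow and blue. The saucers are blue (224,305), mint (257,243), yellow (355,260) and red (322,205). The milk jug is at (300,288) and the sugar jar at (395,205). In the top view the stack is at (380,248).

Look-alikes: a big blue mug at (127,263), a big red mug at (100,226) and a pink cup at (147,221). The ones meant are the smaller blue and red cups in the stack. I'll measure and confirm with a crop.

```bash
cat > m.py <<'E'
from h import *
import pickle
HS={'blue':(108,125),'yellow':(20,32),'mint':(62,90),'red':(-6,6)}
def mask(d,c):
    h=cv2.cvtColor(d['pixels'],cv2.COLOR_RGB2HSV).astype(int);lo,hi=HS[c]
    H=(h[...,0]+90)%180-90 if lo<0 else h[...,0]
    m=(H>=lo)&(H<=hi)&(h[...,1]>(60 if c=='mint' else 130))&(h[...,2]>70)
    return m.astype(np.uint8)*255
def blobs(d,c,amin=60):
    cs=cv2.findContours(mask(d,c),cv2.RETR_EXTERNAL,cv2.CHAIN_APPROX_NONE)[0]
    return [x for x in cs if cv2.contourArea(x)>amin]
E
python3 - <<'E'
from m import *
D={n:pickle.load(open(n+'0.pkl','rb')) for n in('scene','top')}
for n,d in D.items():
    for c in HS:
        for b in blobs(d,c):
            x=b.reshape(-1,2);P=plane(d,x,0.011)[:,:2].astype(np.float32)
            (cx,cy),r=cv2.minEnclosingCircle(P)
            hull=cv2.convexHull(P);e=cv2.fitEllipse(hull) if len(hull)>5 else None
            print(n,c,x.mean(0).round(),'circ',np.round([cx,cy,2*r],4),'ell',e and np.round(np.r_[e[0],e[1]],4))
a=D['scene']['pixels'][170:300,60:220];b=D['top']['pixels'][210:330,340:480]
a=cv2.resize(a,None,fx=4,fy=4,interpolation=3)[:520];b=cv2.resize(b,None,fx=4,fy=4,interpolation=3)
cv2.imwrite('pics/c1.png',a[:,:,::-1]);cv2.imwrite('pics/c2.png',b[:,:,::-1])
E
```

```text
scene blue [224. 304.] circ [ 0.6343 -0.1797  0.1116] ell [ 0.6337 -0.1799  0.1091  0.1103]
scene blue [124. 271.] circ [ 0.4    -0.3919  0.1232] ell [ 0.4032 -0.3929  0.089   0.1231]
scene blue [125. 252.] circ [ 0.3337 -0.3773  0.0744] ell [ 0.3349 -0.3776  0.0662  0.073 ]
scene blue [176. 251.] circ [ 0.3978 -0.2409  0.0775] ell [ 0.3758 -0.2404  0.0563  0.1213]
scene yellow [354. 258.] circ [0.644  0.2099 0.1131] ell [0.6446 0.2093 0.1082 0.1129]
scene yellow [136. 115.] circ [-0.4892 -0.1769  0.2195] ell [-0.4915 -0.1746  0.1653  0.2204]
scene yellow [266.  82.] circ [-0.5333  0.4643  0.2638] ell [-0.538   0.4637  0.0838  0.2764]
scene yellow [125.  63.] circ [-1.1179 -0.0912  0.336 ] ell [-1.1208 -0.1047  0.2133  0.3401]
scene yellow [249.  34.] circ [-1.1967  0.6546  0.3694] ell [-1.1884  0.6442  0.0448  0.4057]
scene yellow [268.  34.] circ [-1.1675  0.7205  0.4399] ell [-1.1569  0.7514  0.1725  0.4773]
scene yellow [504.  41.] circ [-0.4769  1.9686  0.8628] ell [-0.4852  1.959   0.1754  0.8746]
scene yellow [37.  3.] circ [-2.5641 -0.4963  0.4006] ell [-2.5943 -0.4763  0.339
[... 2160 characters left out ...]
top mint [383. 245.] circ [ 0.4174 -0.2788  0.0608] ell [ 0.4174 -0.2795  0.0569  0.0601]
top mint [298. 224.] circ [ 0.4628 -0.0149  0.1126] ell [ 0.4566 -0.0086  0.0905  0.111 ]
top mint [ 81. 102.] circ [0.7979 0.7841 0.1906] ell [0.7967 0.7976 0.133  0.2433]
top red [550. 405.] circ [-0.0452 -0.8768  0.1214] ell [-0.0533 -0.8845  0.0761  0.1345]
top red [428. 308.] circ [ 0.2286 -0.4415  0.0778] ell [ 0.232  -0.4393  0.0627  0.0785]
top red [415. 307.] circ [ 0.2296 -0.4075  0.0749] ell [ 0.2303 -0.4078  0.0455  0.0712]
top red [375. 257.] circ [ 0.3808 -0.2597  0.0881] ell [ 0.3792 -0.2582  0.0343  0.0872]
top red [218. 235.] circ [0.3911 0.2433 0.1164] ell [0.3907 0.2437 0.114  0.1152]
```

View pics/c1.png

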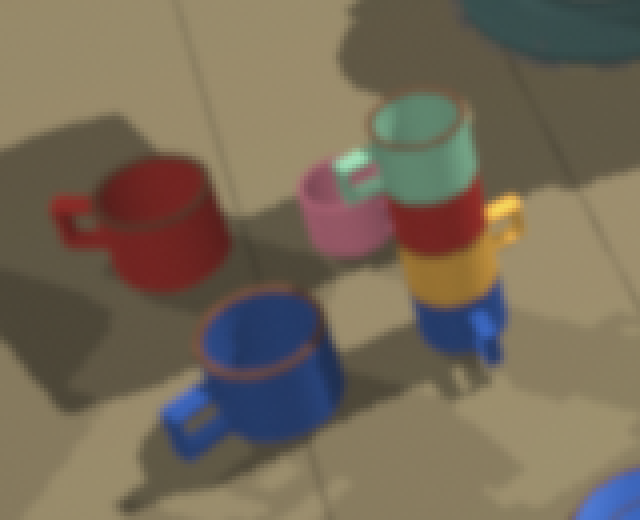

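View pics/c2.png

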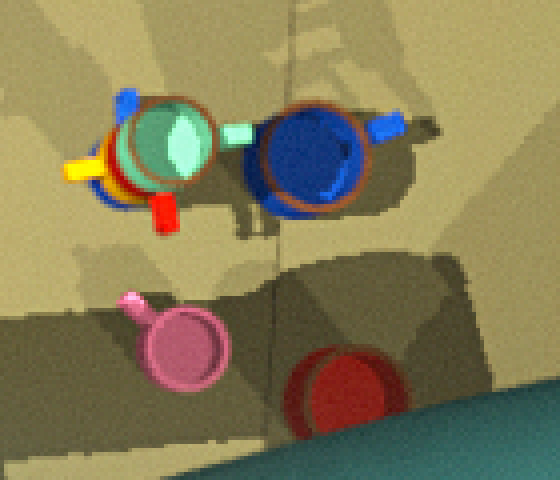

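The crops confirm the stack of small cups. In the top view the mint handle points -y, red -x, yellow +y and blue +x. The mug at (417,250), the one at (427,308) and the pink cup are the look-alikes. Next I'll triangulate the stack axis and the remaining clearances.

```bash
python3 - <<'E'
from m import *
HS['mint']=(55,95)
D={n:pickle.load(open(n+'0.pkl','rb')) for n in('scene','top')}
s,t=D['scene'],D['top']
print('rim mint z.2',plane(s,[[164.9,200.2]],.2),plane(t,[[381.9,245.2]],.2))
# blue cup bottom in scene: foot front lower edge ~crop(455,352)
print('blue base front z0',plane(s,[[60+450/4,170+352/4]],.008))
for n,d in D.items():   # mint saucer with looser saturation
    h=cv2.cvtColor(d['pixels'],cv2.COLOR_RGB2HSV)
    m=((h[...,0]>50)&(h[...,0]<95)&(h[...,1]>45)&(h[...,2]>60)).astype(np.uint8)*255
    for b in cv2.findContours(m,cv2.RETR_EXTERNAL,cv2.CHAIN_APPROX_NONE)[0]:
        x=b.reshape(-1,2);g=x.mean(0)
        if np.hypot(*(g-([258,243] if n=='scene' else [302,222])))<15 and len(x)>30:
            P=plane(d,x,.009)[:,:2].astype(np.float32);e=cv2.fitEllipse(cv2.convexHull(P));print(n,'mint',cv2.minEnclosingCircle(P),e)
# blue mug rim circle (crop2 x 260..370,y 100..210), assume height .075; base
print('mug rim',plane(t,[[340+260/4,248.7],[340+370/4,248.7],[418.7,210+100/4],[418.7,210+210/4]],.08))
print('jug rim',plane(t,[[304.5,147]],.08),'sugar',plane(t,[[163.5,182.5]],.09))
# project expected stack
c=plane(t,[[381.9,245.2]],.2)[0]
for z in(0,.056,.104,.152,.2):print(z,proj(s,[c[0],c[1],z]).round(1),proj(t,[c[0],c[1],z]).round(1))
E
```

```text
rim mint z.2 [[ 0.39436579 -0.2391142   0.2       ]] [[ 0.38787111 -0.24155764  0.2       ]]
blue base front z0 [[ 0.41538929 -0.25750222  0.008     ]]
scene mint ((0.46063289046287537, -0.012155150063335896), 0.059712693095207214) ((0.4602748155593872, -0.012559470720589161), (0.11432766169309616, 0.11836422979831696), 66.45204162597656)
top mint ((0.4640199542045593, -0.016214309260249138), 0.05798562243580818) ((0.46367764472961426, -0.015597205609083176), (0.11336369812488556, 0.1150486022233963), 124.97144317626953)
mug rim [[ 0.40183431 -0.33504101  0.08      ]
 [ 0.4104022  -0.42055837  0.08      ]
 [ 0.44818574 -0.37488117  0.08      ]
 [ 0.36408544 -0.38015398  0.08      ]]
jug rim [[0.68807608 0.0007976  0.08      ]] sugar [[0.52486704 0.42212962 0.09      ]]
0 [[175.8 252. ]] [[369.9 253. ]]
0.056 [[172.6 238.3]] [[373. 251.]]
0.104 [[169.7 225.9]] [[375.8 249.2]]
0.152 [[166.6 212.8]] [[378.7 247.3]]
0.2 [[163.4 199.1]] [[381.9 245.2]]
```

>>> send_rows:
  moves:
    - [100, [0, 0, 5], 0]
    - [100, [0, 0, 10], 0]
    - [100, [0, 0, 16], 0]
    - [100, [2, 5, 16], 0.1]
    - [100, [4, 10, 16], 0.2]
    - [100, [6, 15, 16], 0.3]
    - [100, [8, 20, 16], 0.41]
    - [100, [10, 25, 16], 0.41]
    - [100, [12, 30, 16], 0.41]
    - [100, [13.5, 35, 16], 0.41]
    - [100, [14.3, 38.8, 16], 0.41]
    - [100, [14.3, 38.8, 16], 0.41]
    - [100, [14.3, 38.8, 16], 0.41]
    - [100, [14.3, 38.8, 16], 0.41]

```text
time: 1.85
tcp_pos: [0.3912, -0.2405, 0.3392]
ee_rot: [-180.0, 0.0, 45.0]
wrist_force: [0.4, -0.7, 0.4]
opening: 0.0931
grip_force: 0.0
```

```bash
python3 - <<'E'
from m import *
d=grab('wrist','w1.png');pickle.dump(d,open('w1.pkl','wb'))
s=grab('scene','s1.png');pickle.dump(s,open('s1.pkl','wb'))
o=ctrl.get_obs();print(o['tcp_pos'],o['ee_rot'],ray(d,[[280,210]]))
for z in(.2,.152,.056):print(proj(d,[.391,-.24,z]))
E
```

```text
[ 0.39116079 -0.24042018  0.33927744] [-1.79967603e+02  8.45781578e-03  4.50041180e+01] (array([ 0.44559999, -0.18583185,  0.54477851]), array([[-0.2062626 , -0.19792574, -0.95830908]]))
[[281.48509487 189.39656949]]
[[281.51969276 181.71278108]]
[[281.56939744 170.67370118]]
```

View pics/w1.png

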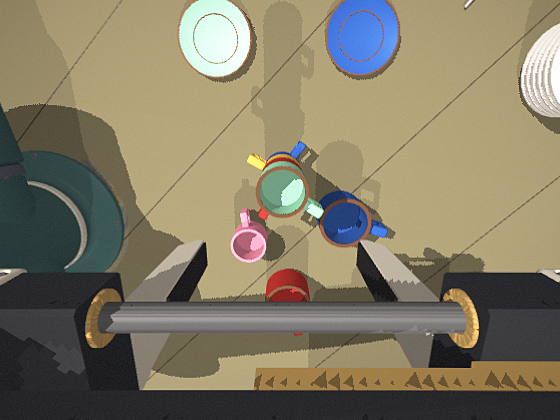

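The wrist view shows the mint rim centred at about (282,190), against a predicted (281.5,189.4), so the stack axis is (0.391,-0.240). The handles are mint (317,208), red (263,213), yellow (257,161) and blue (298,150). I'll work out the handle angles before the first grasp.

```bash
python3 - <<'E'
from m import *
d=pickle.load(open('w1.pkl','rb'))
for c,uv,z in(('mint',(317,208),.174),('red',(263,213),.126),('yellow',(257,161),.078),('blue',(298,150),.03)):
    p=plane(d,[uv],z)[0];v=p[:2]-[.391,-.24];print(c,p.round(3),np.hypot(*v).round(3),np.degrees(np.arctan2(v[1],v[0])).round())
print('mint rim',plane(d,[[282,190.5]],.2),'mint sauc',plane(d,[[215,37.5]],.01),'blue sauc',plane(d,[[362.5,36]],.01),'pink',plane(d,[[250,240]],.05))
E
```

```text
mint [ 0.402 -0.295  0.174] 0.056 -78.0
red [ 0.334 -0.258  0.126] 0.06 -163.0
yellow [ 0.377 -0.199  0.078] 0.043 109.0
blue [ 0.434 -0.238  0.03 ] 0.043 3.0
mint rim [[ 0.3904774  -0.24140208  0.2       ]] mint sauc [[ 0.46287178 -0.01486123  0.01      ]] blue sauc [[ 0.63382188 -0.18272781  0.01      ]] pink [[ 0.26016196 -0.28968879  0.05      ]]
```

>>> send_rows:
  moves:
    - [100, [0, 0, -3], 0.12]
    - [100, [0, 0, -6], 0.25]
    - [100, [0, 0, -9], 0.25]
    - [100, [0, 0, -12], 0.25]
    - [100, [0, 0, -14], 0.25]
    - [100, [0, 0, -16], 0.25]
    - [100, [0, 0, -17.2], 0.25]
    - [100, [0, 0, -17.7], 0.25]
    - [100, [0, 0, -17.7], 0.25]
    - [100, [0, 0, -17.7], 0.25]
    - [80, [0, 0, -17.7], 0.25]
    - [74, [0, 0, -17.7], 0.25]
    - [70, [0, 0, -17.7], 0.25]
    - [66, [0, 0, -17.7], 0.25]
    - [60, [0, 0, -17.7], 0.25]
    - [50, [0, 0, -17.7], 0.25]
    - [50, [0, 0, -17.7], 0.25]
    - [50, [0, 0, -17.7], 0.25]
    - [50, [0, 0, -17.7], 0.25]
  force: 15

```text
time: 4.32
tcp_pos: [0.3913, -0.2397, 0.1626]
ee_rot: [-180.0, 0.0, 59.4]
wrist_force: [0.3, -1.1, 0.8]
opening: 0.046
grip_force: 0.0
```

```bash
python3 - <<'E'
from h import *
s=grab('scene');c=cv2.resize(s['pixels'][150:290,90:260],None,fx=4,fy=4,interpolation=3)
cv2.imwrite('pics/g1.png',c[:,:,::-1]);print(ctrl.get_obs())
E
```

```text
{'time': 4.375, 'joints': array([-3.46690317e+01, -2.09332532e+01,  1.09231509e+02, -1.21792147e-03,
        9.17005802e+01, -4.07304170e+00]), 'qvel': array([ 0.04422707, -0.08773706, -0.04081699, -0.03249843, -0.01505728,
       -0.05506441]), 'effort': array([ 3.36746889e-03, -3.20723283e+01, -6.23865151e+01,  7.76177994e-02,
        2.06246978e-02, -5.20830099e-05]), 'tcp_pos': array([ 0.39135589, -0.2396788 ,  0.16255829]), 'ee_rot': array([1.79998925e+02, 1.29698364e-03, 5.94039738e+01]), 'wrist_force': array([ 0.01112743, -0.60678112,  0.19650276]), 'wrist_torque': array([-0.04354278, -0.05465021,  0.00459372]), 'grip_force': 0.0, 'opening': 0.04633172698622452}
```

View pics/g1.png

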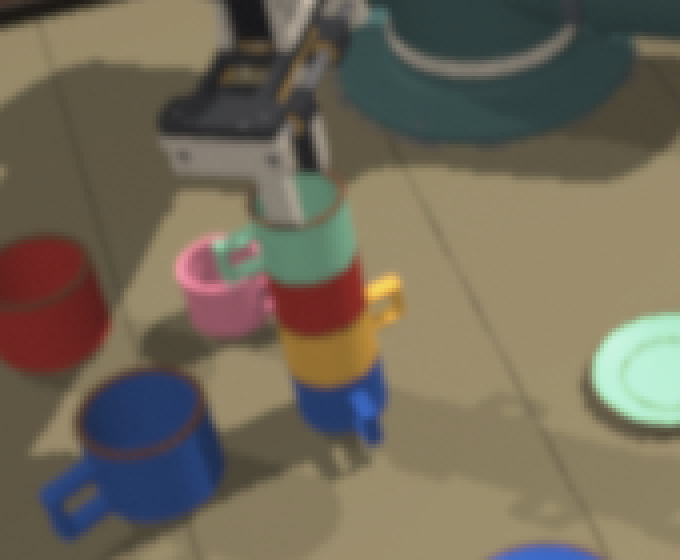

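The scene crop shows the mint cup with a fingertip at its mouth, at about (285,215), and the fingers shut to 46 mm with no grip force. The cup is not between the fingers, so I'll look closer.

```bash
python3 - <<'E'
from m import *
d=grab('wrist','w2.png');s=grab('scene')
o=ctrl.get_obs();T=o['tcp_pos'];u=np.array([np.cos(np.radians(-30.6)),np.sin(np.radians(-30.6)),0])
for k in(-.0235,0,.0235):
  for z in(0,.03):
    P=T+k*u+[0,0,z];print(k,z,proj(d,P).round(),((proj(s,P)-[90,150])*4).round())
print('rimctr',proj(d,[.391,-.24,.2]),((proj(s,[.391,-.24,.2])-[90,150])*4),K(d)[0,0])
E
```

```text
-0.0235 0 [[251. 230.]] [[317. 219.]]
-0.0235 0.03 [[246. 247.]] [[310. 185.]]
0 0 [[282. 230.]] [[308. 242.]]
0 0.03 [[282. 247.]] [[300. 207.]]
0.0235 0 [[313. 230.]] [[298. 265.]]
0.0235 0.03 [[318. 247.]] [[289. 230.]]
rimctr [[281.87557221 252.22284233]] [[296.98899467 198.26865501]] 292.48343751010015
```

View pics/w2.png

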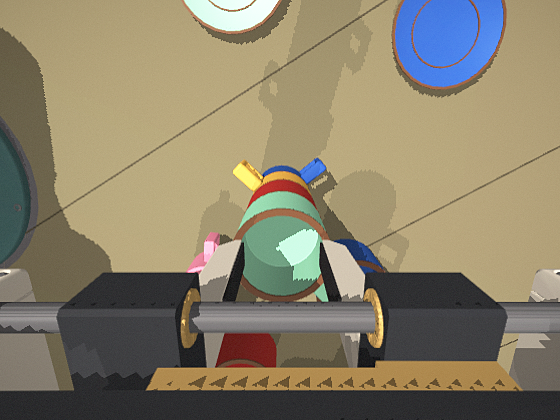

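The wrist view shows the fingers at (225,270) and (345,270) on either side of the mint rim, which spans columns 240–328. I need a closer crop.

```bash
python3 - <<'E'
from h import *
a=cv2.imread('pics/w2.png')[215:315,185:385];b=cv2.imread('pics/w1.png')[215:315,120:440]
a=cv2.resize(a,(640,320),interpolation=cv2.INTER_CUBIC);b=cv2.resize(b,(768,240),interpolation=cv2.INTER_CUBIC)
c=np.zeros((560,768,3),np.uint8);c[:320,:640]=a;c[320:]=b
cv2.imwrite('pics/w2c.png',c)
E
```

```text
(no output)
```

View pics/w2c.png

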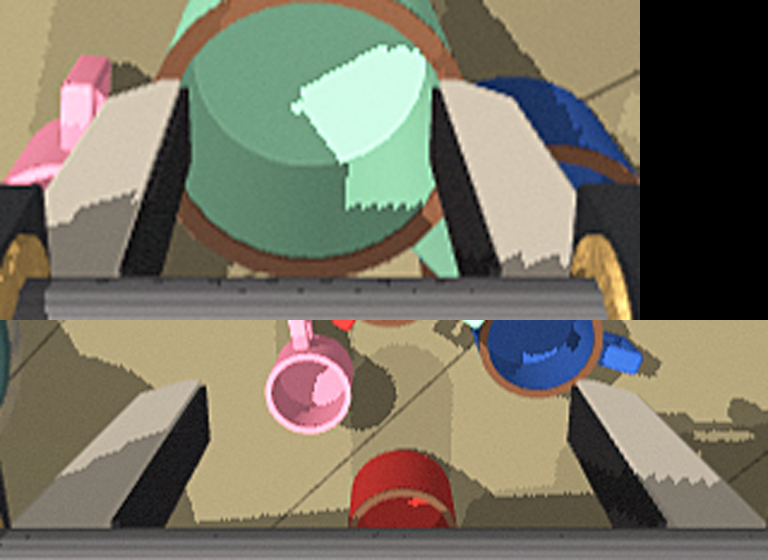

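The crop settles it. The fingertip gap is 77 px against a reported 46 mm here, and it was 152 px against 93 mm in the hover picture. Both put the real tips about 43 mm above the reported TCP, at z ≈ 0.205, just over the rim. The scene view and the free closing agree. So I'll take the tip as TCP + 43 mm, open, go 3.5 cm lower and close again with care.

>>> send_rows:
  moves:
    - [100, [0, 0, 0], 0]
    - [100, [0, 0, 0], 0]
    - [100, [0, 0, 0], 0]
    - [100, [0, 0, 0], 0]
    - [100, [0, 0, 0], 0]
    - [100, [0, 0, 0], 0]
    - [100, [0, 0, -0.5], 0]
    - [100, [0, 0, -1], 0]
    - [100, [0, 0, -1.5], 0]
    - [100, [0, 0, -2], 0]
    - [100, [0, 0, -2.5], 0]
    - [100, [0, 0, -3], 0]
    - [100, [0, 0, -3.5], 0]
    - [100, [0, 0, -3.5], 0]
    - [100, [0, 0, -3.5], 0]

```text
time: 6.35
tcp_pos: [0.3914, -0.2397, 0.1277]
ee_rot: [180.0, 0.0, 59.4]
wrist_force: [-1.1, -0.3, 0.5]
opening: 0.093
grip_force: 0.0
```

>>> send_rows:
  moves:
    - [85, [0, 0, 0], 0]
    - [80, [0, 0, 0], 0]
    - [76, [0, 0, 0], 0]
    - [73, [0, 0, 0], 0]
    - [70, [0, 0, 0], 0]
    - [67, [0, 0, 0], 0]
    - [64, [0, 0, 0], 0]
    - [60, [0, 0, 0], 0]
    - [55, [0, 0, 0], 0]
    - [50, [0, 0, 0], 0]
    - [50, [0, 0, 0], 0]
    - [50, [0, 0, 0], 0]
  force: 15

```text
time: 7.85
tcp_pos: [0.3913, -0.2396, 0.1275]
ee_rot: [-180.0, 0.0, 59.4]
wrist_force: [-0.5, 0.6, -0.1]
opening: 0.0649
grip_force: 14.8
```

```bash
python3 - <<'E'
from m import *
d=grab('wrist');s=grab('scene')
a=cv2.resize(d['pixels'][130:330,180:380],(440,440),interpolation=cv2.INTER_CUBIC);b=cv2.resize(s['pixels'][165:265,135:215],(352,440),interpolation=cv2.INTER_CUBIC)
cv2.imwrite('pics/g2.png',np.hstack([a,b])[:,:,::-1])
E
```

```text
(no output)
```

View pics/g2.png

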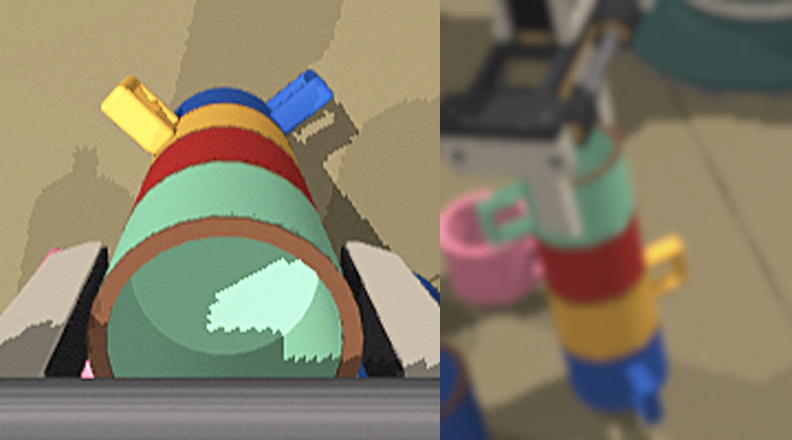

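The grip is now correct: 64.9 mm opening at 14.8 N. The fingertip is at scene (166,218), so z ≈ 0.169, and the red rim below it is untouched. I'll lift slowly and check that only mint comes.

>>> send_rows:
  moves:
    - [50, [0, 0, 0.3], 0]
    - [50, [0, 0, 0.7], 0]
    - [50, [0, 0, 1.2], 0]
    - [50, [0, 0, 1.7], 0]
    - [50, [0, 0, 2.4], 0]
    - [50, [0, 0, 3.2], 0]
    - [50, [0, 0, 4], 0]
    - [50, [0, 0, 5], 0]
    - [50, [0, 0, 5], 0]
    - [50, [0, 0, 5], 0]
    - [50, [0, 0, 5], 0]

```text
time: 9.32
tcp_pos: [0.3912, -0.2396, 0.1772]
ee_rot: [-180.0, -0.0, 59.4]
wrist_force: [-0.5, -1.2, -0.4]
opening: 0.0651
grip_force: 14.8
```

```bash
python3 - <<'E'
from m import *
s=grab('scene');print([ctrl.get_obs()['wrist_force'].round(2) for _ in range(2)])
for n,p in(('before',pickle.load(open('s1.pkl','rb'))),('now',s)):
  for c in('red','yellow','blue'):
    for b in blobs(p,c,20):
        x=b.reshape(-1,2);g=x.mean(0)
        if 140<g[0]<200 and 180<g[1]<265:print(n,c,g.round(1),x.min(0),x.max(0))
E
```

```text
[array([-0.65,  0.77, -1.01]), array([-0.65,  0.77, -1.01])]
before red [169.2 224.8] [157 216] [180 232]
before blue [176.3 251.1] [165 243] [185 259]
now red [167.3 218.7] [156 207] [180 232]
now blue [176.3 251.1] [165 243] [185 259]
```

>>> send_rows:
  moves:
    - [50, [0.4, 1.3, 0], 0]
    - [50, [1.3, 4, 0], 0]
    - [50, [2.5, 8, 0], 0]
    - [50, [3.8, 12, 0], 0]
    - [50, [5.1, 16, 0], 0]
    - [50, [6.2, 19.5, 0], 0]
    - [50, [6.9, 21.6, -1], 0]
    - [50, [7.2, 22.5, -3], 0]
    - [50, [7.2, 22.5, -6], 0]
    - [50, [7.2, 22.5, -9], 0]
    - [50, [7.2, 22.5, -12], 0]
    - [50, [7.2, 22.5, -14], 0]
    - [50, [7.2, 22.5, -15.5], 0]
    - [50, [7.2, 22.5, -16.5], 0]
    - [50, [7.2, 22.5, -17.2], 0]
    - [50, [7.2, 22.5, -17.7], 0]
    - [50, [7.2, 22.5, -18.1], 0]
    - [50, [7.2, 22.5, -18.4], 0]
    - [50, [7.2, 22.5, -18.4], 0]
    - [50, [7.2, 22.5, -18.4], 0]

```text
time: 11.88
tcp_pos: [0.4635, -0.0147, -0.0063]
ee_rot: [180.0, -0.0, 59.4]
wrist_force: [0.2, 0.4, -1.1]
opening: 0.0648
grip_force: 14.8
```

```bash
python3 - <<'E'
from m import *
d=grab('wrist');s=grab('scene','p1.png')
o=ctrl.get_obs();print(o['tcp_pos'],o['wrist_force'])
a=cv2.resize(d['pixels'][110:330,170:390],(440,440),interpolation=cv2.INTER_CUBIC);b=cv2.resize(s['pixels'][190:280,200:270],(342,440),interpolation=cv2.INTER_CUBIC)
cv2.imwrite('pics/g3.png',np.hstack([a,b])[:,:,::-1])
# saucer points predicted in wrist
print(proj(d,[[.463,-.0145,.0],[.463,-.0145,.011]]))
E
```

```text
[ 0.46348103 -0.01467861 -0.00625428] [-0.26870409  0.34644941 -1.14199677]
[[281.36107911 233.56998384]
 [281.3478682  239.3380068 ]]
```

View pics/g3.png

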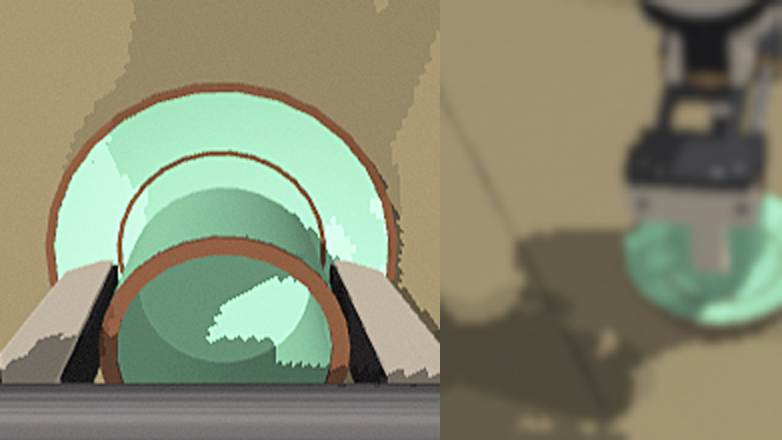

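The cup hangs about 6 mm above the well and is centred in the saucer (cup at 225, saucer at 222 in the crop). I'll lower it, release and lift.

>>> send_rows:
  moves:
    - [50, [0, 0, -0.2], 0]
    - [50, [0, 0, -0.4], 0]
    - [50, [0, 0, -0.5], 0]
    - [50, [0, 0, -0.6], 0]
    - [50, [0, 0, -0.6], 0]
    - [50, [0, 0, -0.6], 0]
    - [50, [0, 0, -0.6], 0]

```text
time: 12.85
tcp_pos: [0.4634, -0.0146, -0.0124]
ee_rot: [180.0, -0.0, 59.4]
wrist_force: [0.8, 1.0, -1.4]
opening: 0.0646
grip_force: 14.8
```

>>> send_rows:
  moves:
    - [69, [0, 0, 0], 0]
    - [72, [0, 0, 0], 0]
    - [76, [0, 0, 0], 0]
    - [85, [0, 0, 0], 0]
    - [100, [0, 0, 0], 0]
    - [100, [0, 0, 0], 0]
    - [100, [0, 0, 0], 0]
    - [100, [0, 0, 0.5], 0]
    - [100, [0, 0, 1.5], 0]
    - [100, [0, 0, 3], 0]
    - [100, [0, 0, 5.5], 0]
    - [100, [0, 0, 9], 0]
    - [100, [0, 0, 14], 0]
    - [100, [0, 0, 19], 0]
    - [100, [0, 0, 19], 0]
    - [100, [0, 0, 19], 0]

```text
time: 14.85
tcp_pos: [0.4632, -0.0147, 0.1776]
ee_rot: [180.0, -0.0, 59.4]
wrist_force: [0.8, -0.4, -1.2]
opening: 0.093
grip_force: 0.0
```

```bash
python3 - <<'E'
from m import *
d=grab('wrist','w4.png');pickle.dump(d,open('w4.pkl','wb'));s=grab('scene','s4.png');t=grab('top','t4.png');pickle.dump(s,open('s4.pkl','wb'));pickle.dump(t,open('t4.pkl','wb'))
print(proj(d,[[.463,-.0145,.06],[.463,-.0145,.011],[.391,-.24,.152]]),proj(s,[.391,-.24,.152]))
a=cv2.resize(d['pixels'][120:300,180:400],(440,360),interpolation=cv2.INTER_CUBIC);b=cv2.resize(s['pixels'][190:280,140:230],(360,360),interpolation=cv2.INTER_CUBIC)
cv2.imwrite('pics/g4.png',np.hstack([a,b])[:,:,::-1])
E
```

```text
[[281.67989269 193.86318524]
 [281.67337762 185.07250482]
 [331.93622094 428.39240059]] [[167.46204589 213.34854924]]
```

View pics/g4.png

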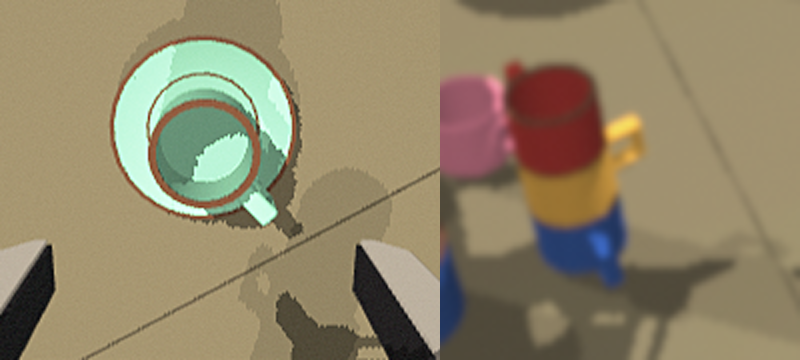

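Mint stands on its saucer. Cup rim (282,196), saucer centre (282,184) in full wrist pixels, so it is about 4–5 mm off towards the base, within the 12 mm. The red, yellow and blue cups still stand straight, with the red rim at scene (168,213). I'll shift the next grasp by 2 mm and take red.

>>> send_rows:
  moves:
    - [100, [-1.3, -4, 0], 0]
    - [100, [-3, -9, 0], 0]
    - [100, [-4.6, -14, 0], 0]
    - [100, [-6.2, -19, 0], 0]
    - [100, [-7.4, -22.7, 0], 0]
    - [100, [-7.4, -22.7, -1], 0]
    - [100, [-7.4, -22.7, -3], 0]
    - [100, [-7.4, -22.7, -5], 0]
    - [100, [-7.4, -22.7, -7], 0]
    - [100, [-7.4, -22.7, -8.5], 0]
    - [100, [-7.4, -22.7, -9.4], 0]
    - [100, [-7.4, -22.7, -9.8], 0]
    - [100, [-7.4, -22.7, -9.8], 0]
    - [84, [-7.4, -22.7, -9.8], 0]
    - [78, [-7.4, -22.7, -9.8], 0]
    - [74, [-7.4, -22.7, -9.8], 0]
    - [70, [-7.4, -22.7, -9.8], 0]
    - [66, [-7.4, -22.7, -9.8], 0]
    - [60, [-7.4, -22.7, -9.8], 0]
    - [50, [-7.4, -22.7, -9.8], 0]

```text
time: 17.5
tcp_pos: [0.3894, -0.2417, 0.0797]
ee_rot: [180.0, 0.0, 59.4]
wrist_force: [0.5, 0.6, 1.6]
opening: 0.0654
grip_force: 15.0
```

>>> send_rows:
  moves:
    - [50, [0, 0, 0], 0]
    - [50, [0, 0, 0], 0]
    - [50, [0, 0, 0.3], 0]
    - [50, [0, 0, 0.7], 0]
    - [50, [0, 0, 1.2], 0]
    - [50, [0, 0, 1.7], 0]
    - [50, [0, 0, 2.4], 0]
    - [50, [0, 0, 3.2], 0]
    - [50, [0, 0, 4], 0]
    - [50, [0, 0, 5], 0]
    - [50, [0, 0, 6.5], 0]
    - [50, [0, 0, 8], 0]
    - [50, [0, 0, 9.5], 0]
    - [50, [0, 0, 10], 0]
    - [50, [0, 0, 10], 0]
    - [50, [0, 0, 10], 0]

```text
time: 19.5
tcp_pos: [0.3892, -0.2415, 0.179]
ee_rot: [-180.0, -0.0, 59.4]
wrist_force: [0.0, -0.2, -1.0]
opening: 0.0655
grip_force: 15.0
```

```bash
python3 - <<'E'
from m import *
s=grab('scene');d=grab('wrist','w5.png');pickle.dump(d,open('w5.pkl','wb'))
p=pickle.load(open('s4.pkl','rb'))
for n,p in(('before',p),('now',s)):
  for c in('red','yellow','blue'):
    for b in blobs(p,c,20):
        x=b.reshape(-1,2);g=x.mean(0)
        if 140<g[0]<200 and 150<g[1]<265:print(n,c,g.round(1),x.min(0),x.max(0))
t=pickle.load(open('t4.pkl','rb'))
E
```

```text
before red [167.2 218.6] [157 206] [179 232]
before blue [176.4 251.6] [165 244] [184 260]
now red [166.4 192.6] [158 178] [175 205]
now blue [176.3 251.1] [165 243] [185 259]
```

Only red came up. Moving it to the red saucer.

>>> send_rows:
  moves:
    - [50, [0, 1.5, 0], 0]
    - [50, [0, 5, 0], 0]
    - [50, [0, 10, 0], 0]
    - [50, [0, 15, 0], 0]
    - [50, [0, 20, 0], 0]
    - [50, [0, 25, 0], 0]
    - [50, [0, 30, 0], 0]
    - [50, [0, 35, 0], 0]
    - [50, [0, 40, 0], 0]
    - [50, [0.1, 44.5, 0], 0]
    - [50, [0.1, 47.5, -1], 0]
    - [50, [0.1, 48.6, -3], 0]
    - [50, [0.1, 48.6, -6], 0]
    - [50, [0.1, 48.6, -9], 0]
    - [50, [0.1, 48.6, -12], 0]
    - [50, [0.1, 48.6, -14.5], 0]
    - [50, [0.1, 48.6, -16.5], 0]
    - [50, [0.1, 48.6, -17.5], 0]
    - [50, [0.1, 48.6, -17.5], 0]
    - [50, [0.1, 48.6, -17.5], 0]

```text
time: 22.1
tcp_pos: [0.3907, 0.2444, 0.0053]
ee_rot: [180.0, -0.0, 59.4]
wrist_force: [-0.3, -0.0, -0.7]
opening: 0.0653
grip_force: 15.0
```

```bash
cat > al.py <<'E'
from m import *
# saucer outer-rim centre from its visible (upper/far) outline in the wrist view: fit circle to outline pts on plane z=.011
def al(d,c,sat=110,guess=None):
    h=cv2.cvtColor(d['pixels'],cv2.COLOR_RGB2HSV).astype(int);lo,hi=HS[c]
    H=(h[...,0]+90)%180-90 if lo<0 else h[...,0]
    m=((H>=lo)&(H<=hi)&(h[...,1]>sat)&(h[...,2]>50)).astype(np.uint8)*255
    m=cv2.morphologyEx(m,cv2.MORPH_OPEN,np.ones((3,3)))
    b=max(cv2.findContours(m,cv2.RETR_EXTERNAL,cv2.CHAIN_APPROX_NONE)[0],key=cv2.contourArea).reshape(-1,2)
    P=plane(d,b,.011)[:,:2]
    from scipy.optimize import least_squares
    P=P[np.abs(np.hypot(*(P-guess).T)-.058)<.01]
    r=least_squares(lambda q:np.hypot(P[:,0]-q[0],P[:,1]-q[1])-q[2],[*guess,.058],loss='soft_l1',f_scale=.001)
    return r.x.round(4),len(P),np.abs(r.fun).mean()
E
python3 - <<'E'
from al import *
d=grab('wrist','w6.png');print(ctrl.get_obs()['tcp_pos'])
print(al(d,'red',guess=np.array([.3905,.2445])))
w5=pickle.load(open('w5.pkl','rb'))
a=cv2.resize(d['pixels'][90:330,150:410],(520,480),interpolation=cv2.INTER_CUBIC)
cv2.imwrite('pics/g6.png',a[:,:,::-1])
E
```

```text
[0.39071211 0.2445038  0.00532882]
(array([0.39  , 0.2458, 0.0568]), 275, np.float64(0.000570560969482111))
```

View pics/g6.png

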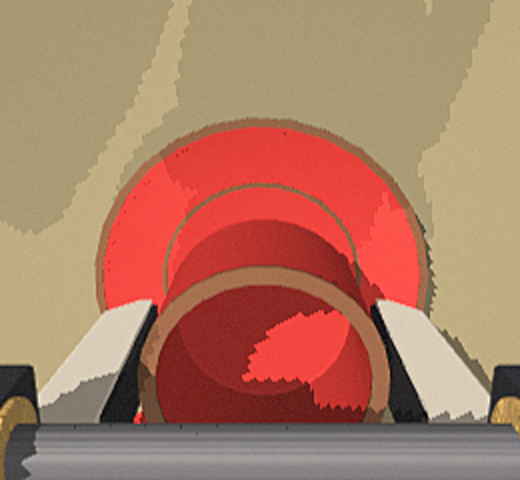

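```bash
python3 - <<'E'
from al import *
d=get_image('wrist');n=np.array([.509,.861])
print(plane(d,[[281.5,223]],.0773)[0,:2]-.032*n, plane(d,[[282.5,90+119/2]],.011)[0,:2]-.06*n)
# mint after placing, same pixel method, both rims
w=pickle.load(open('w4.pkl','rb'));print(plane(w,[[282,196.5]],.06),plane(w,[[282.5,183.5]],.011))
E
```

```text
[0.38975821 0.24360395] [0.39101016 0.24440163]
[[ 0.46174685 -0.017337    0.06      ]] [[ 0.46497379 -0.01326111  0.011     ]]
```

The red cup is within 2 mm of the saucer centre. Lower, release and go back up.

>>> send_rows:
  moves:
    - [50, [0.1, 0.1, -0.5], 0]
    - [50, [0.1, 0.1, -0.9], 0]
    - [50, [0.1, 0.1, -1.2], 0]
    - [50, [0.1, 0.1, -1.4], 0]
    - [50, [0.1, 0.1, -1.6], 0]
    - [50, [0.1, 0.1, -1.7], 0]
    - [50, [0.1, 0.1, -1.7], 0]
    - [50, [0.1, 0.1, -1.7], 0]
    - [69, [0.1, 0.1, -1.7], 0]
    - [72, [0.1, 0.1, -1.7], 0]
    - [76, [0.1, 0.1, -1.7], 0]
    - [85, [0.1, 0.1, -1.7], 0]
    - [100, [0.1, 0.1, -1.7], 0]
    - [100, [0.1, 0.1, -1.7], 0]
    - [100, [0.1, 0.1, -1.7], 0]
    - [100, [0.1, 0.1, -1.2], 0]
    - [100, [0.1, 0.1, 0], 0]
    - [100, [0.1, 0.1, 2], 0]
    - [100, [0.1, 0.1, 5], 0]
    - [100, [0.1, 0.1, 8], 0]

```text
time: 24.7
tcp_pos: [0.3914, 0.2453, 0.0864]
ee_rot: [180.0, -0.0, 59.4]
wrist_force: [-0.1, 0.1, 0.5]
opening: 0.0932
grip_force: 0.0
```

>>> send_rows:
  moves:
    - [100, [0, 0, 4], 0]
    - [100, [0, 0, 9], 0]
    - [100, [0, 0, 9], 0]
    - [100, [0, 0, 9], 0]

```text
time: 25.2
tcp_pos: [0.3912, 0.2453, 0.1745]
ee_rot: [180.0, -0.0, 59.4]
wrist_force: [0.0, 0.6, -0.3]
opening: 0.093
grip_force: 0.0
```

```bash
python3 - <<'E'
from al import *
d=grab('wrist','w7.png');t=grab('top','t7.png');s=grab('scene','s7.png');pickle.dump(s,open('s7.pkl','wb'))
print(ctrl.get_obs()['tcp_pos'])
print(al(d,'red',guess=np.array([.3905,.2445])))
a=cv2.resize(d['pixels'][100:300,180:380],(400,400),interpolation=cv2.INTER_CUBIC);b=cv2.resize(t['pixels'][210:290,340:420],(400,400),interpolation=cv2.INTER_CUBIC)
cv2.imwrite('pics/g7.png',np.hstack([a,b])[:,:,::-1])
for c in('yellow','blue'):
  for b in blobs(s,c,20):
    x=b.reshape(-1,2);g=x.mean(0)
    if 140<g[0]<200 and 190<g[1]<265:print(c,g,x.min(0),x.max(0))
print(proj(t,[.389,-.242,.104]),proj(s,[.389,-.242,.104]))
E
```

```text
[0.39095163 0.24508899 0.17350274]
(array([0.3895, 0.2453, 0.057 ]), 254, np.float64(0.0005730757074474013))
blue [176.27118644 251.50847458] [165 243] [185 260]
[[375.94153327 248.8590268 ]] [[169.61823616 226.18662428]]
```

View pics/g7.png

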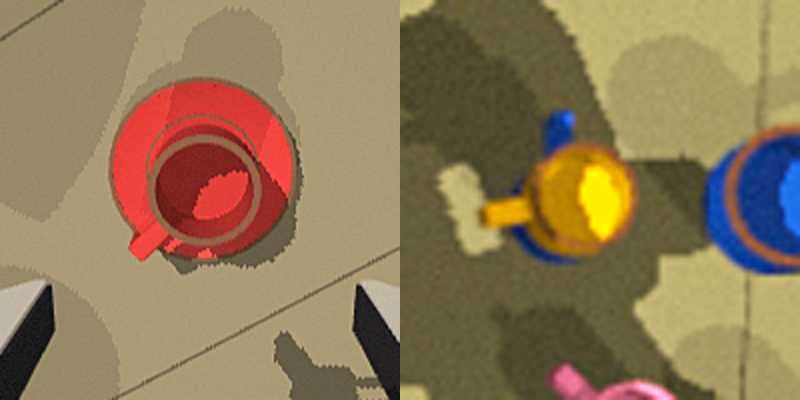

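Red stands centred (rim (283,195), saucer (282,185) in full wrist pixels). In the top view the yellow rim is at (376.2,249.6) against a predicted (375.9,248.9), with its handle towards +y. Taking yellow next.

>>> send_rows:
  moves:
    - [100, [0, -3, 0], 0]
    - [100, [0, -8, 0], 0]
    - [100, [0, -13, 0], 0]
    - [100, [0, -18, 0], 0]
    - [100, [-0.1, -23, 0], 0]
    - [100, [-0.1, -28, 0], 0]
    - [100, [-0.2, -33, 0], 0]
    - [100, [-0.2, -38, 0], 0]
    - [100, [-0.3, -43, 0], 0]
    - [100, [-0.3, -47, 0], 0]
    - [100, [-0.3, -48.7, -1], 0]
    - [100, [-0.3, -48.7, -4], 0]
    - [100, [-0.3, -48.7, -7], 0]
    - [100, [-0.3, -48.7, -9.5], 0]
    - [100, [-0.3, -48.7, -11.5], 0]
    - [100, [-0.3, -48.7, -13], 0]
    - [100, [-0.3, -48.7, -14], 0]
    - [100, [-0.3, -48.7, -14.3], 0]
    - [100, [-0.3, -48.7, -14.3], 0]

```text
time: 27.72
tcp_pos: [0.3886, -0.2418, 0.0319]
ee_rot: [180.0, 0.0, 59.4]
wrist_force: [0.1, 0.3, 0.3]
opening: 0.0932
grip_force: 0.0
```

>>> send_rows:
  moves:
    - [84, [0, 0, 0], 0]
    - [78, [0, 0, 0], 0]
    - [74, [0, 0, 0], 0]
    - [70, [0, 0, 0], 0]
    - [66, [0, 0, 0], 0]
    - [60, [0, 0, 0], 0]
    - [50, [0, 0, 0], 0]
    - [50, [0, 0, 0], 0]
    - [50, [0, 0, 0], 0]
    - [50, [0, 0, 0.3], 0]
    - [50, [0, 0, 0.7], 0]
    - [50, [0, 0, 1.2], 0]
    - [50, [0, 0, 1.7], 0]
    - [50, [0, 0, 2.4], 0]
    - [50, [0, 0, 4], 0]
    - [50, [0, 0, 6.5], 0]
    - [50, [0, 0, 9.5], 0]
    - [50, [0, 0, 12], 0]
    - [50, [0, 0, 13], 0]
    - [50, [0, 0, 13], 0]

```text
time: 30.22
tcp_pos: [0.3885, -0.2418, 0.162]
ee_rot: [180.0, 0.0, 59.4]
wrist_force: [1.0, -0.2, -1.8]
opening: 0.0656
grip_force: 15.0
```

```bash
python3 - <<'E'
from al import *
s=grab('scene','s8.png');o=ctrl.get_obs();print(o['tcp_pos'],o['opening'],o['grip_force'])
p=pickle.load(open('s7.pkl','rb'));HS['yellow']=(14,34)
for n,p in(('before',p),('now',s)):
  for c in('yellow','blue'):
    for b in blobs(p,c,20):
        x=b.reshape(-1,2);g=x.mean(0)
        if 140<g[0]<200 and 150<g[1]<265:print(n,c,g.round(1),x.min(0),x.max(0))
E
```

```text
[ 0.3882234  -0.24158136  0.16108597] 0.06592042140893156 14.999689855612814
before yellow [174.1 230.9] [160 219] [190 245]
before blue [176.3 251.5] [165 243] [185 260]
now yellow [170.3 196. ] [158 182] [184 210]
now blue [176.1 251.1] [165 243] [185 259]
now blue [172.5 238.5] [165 234] [180 243]
```

Only yellow came up. Carrying it to the yellow saucer.

>>> send_rows:
  moves:
    - [50, [0.8, 1.5, 0], 0]
    - [50, [2.9, 5, 0], 0]
    - [50, [5.7, 10, 0], 0]
    - [50, [8.6, 15, 0], 0]
    - [50, [11.4, 20, 0], 0]
    - [50, [14.3, 25, 0], 0]
    - [50, [17.1, 30, 0], 0]
    - [50, [20, 35, 0], 0]
    - [50, [22.9, 40, 0], 0]
    - [50, [25, 43.7, 0], 0]
    - [50, [25.7, 45, -0.5], 0]
    - [50, [25.7, 45, -2], 0]
    - [50, [25.7, 45, -4.5], 0]
    - [50, [25.7, 45, -7.5], 0]
    - [50, [25.7, 45, -10.5], 0]
    - [50, [25.7, 45, -13], 0]
    - [50, [25.7, 45, -14.7], 0]
    - [50, [25.7, 45, -15.7], 0]
    - [50, [25.7, 45, -15.7], 0]
    - [50, [25.7, 45, -15.7], 0]

```text
time: 32.78
tcp_pos: [0.6458, 0.2084, 0.0055]
ee_rot: [179.9, -0.1, 59.4]
wrist_force: [0.1, -0.3, -1.7]
opening: 0.0652
grip_force: 15.0
```

```bash
cat >> al.py <<'E'
def cup(d,c,T,n,zr,sat=110):
    # near rim edge along the image column of the axis: brown rim transition -> report column profile
    u=int(proj(d,[T[0],T[1],zr])[0,0]);h=cv2.cvtColor(d['pixels'],cv2.COLOR_RGB2HSV)
    return u,[(r,*h[r,u]) for r in range(205,240)]
E
python3 - <<'E'
from al import *
HS['yellow']=(14,34)
d=grab('wrist','w9.png');T=ctrl.get_obs()['tcp_pos'];print(T)
print(al(d,'yellow',guess=np.array([.6455,.208])))
print(proj(d,[[*(T[:2]+.032*np.array([.509,.861])),.0773]]))
print([(int(r),int(a),int(b),int(e)) for r,a,b,e in cup(d,'yellow',T,None,.0773)[1]])
E
```

```text
[0.64584485 0.20847765 0.00555775]
(array([0.6446, 0.2086, 0.0572]), 281, np.float64(0.001594795312694834))
[[282.35107419 220.276801  ]]
[(205, 19, 176, 212), (206, 19, 177, 213), (207, 19, 174, 212), (208, 18, 179, 210), (209, 19, 175, 214), (210, 19, 176, 211), (211, 19, 174, 214), (212, 19, 181, 210), (213, 18, 175, 214), (214, 19, 173, 217), (215, 19, 174, 214), (216, 19, 176, 213), (217, 19, 175, 213), (218, 19, 175, 213), (219, 19, 178, 214), (220, 19, 176, 223), (221, 18, 168, 165), (222, 10, 128, 118), (223, 12, 136, 148), (224, 11, 134, 150), (225, 12, 135, 147), (226, 12, 136, 148), (227, 12, 137, 149), (228, 10, 133, 150), (229, 10, 130, 147), (230, 14, 148, 153), (231, 18, 168, 168), (232, 19, 176, 171), (233, 19, 180, 169), (234, 19, 179, 167), (235, 19, 174, 167), (236, 19, 176, 167), (237, 19, 175, 169), (238, 19, 174, 169), (239, 18, 178, 169)]
```

Yellow is aligned within 2 mm. Lower and release.

>>> send_rows:
  moves:
    - [50, [-0.1, 0.1, -0.5], 0]
    - [50, [-0.1, 0.1, -0.9], 0]
    - [50, [-0.1, 0.1, -1.2], 0]
    - [50, [-0.1, 0.1, -1.4], 0]
    - [50, [-0.1, 0.1, -1.6], 0]
    - [50, [-0.1, 0.1, -1.7], 0]
    - [50, [-0.1, 0.1, -1.7], 0]
    - [50, [-0.1, 0.1, -1.7], 0]
    - [69, [-0.1, 0.1, -1.7], 0]
    - [72, [-0.1, 0.1, -1.7], 0]
    - [76, [-0.1, 0.1, -1.7], 0]
    - [85, [-0.1, 0.1, -1.7], 0]
    - [100, [-0.1, 0.1, -1.7], 0]
    - [100, [-0.1, 0.1, -1.7], 0]
    - [100, [-0.1, 0.1, -1.7], 0]
    - [100, [-0.1, 0.1, -1.2], 0]
    - [100, [-0.1, 0.1, 0], 0]
    - [100, [-0.1, 0.1, 2], 0]
    - [100, [-0.1, 0.1, 5], 0]
    - [100, [-0.1, 0.1, 8], 0]

```text
time: 35.33
tcp_pos: [0.6445, 0.2094, 0.0872]
ee_rot: [180.0, -0.1, 59.4]
wrist_force: [0.2, -0.3, 0.7]
opening: 0.0929
grip_force: 0.0
```

>>> send_rows:
  moves:
    - [100, [0, 0, 4], 0]
    - [100, [0, 0, 8], 0]
    - [100, [-2.9, -5, 8], 0]
    - [100, [-5.7, -10, 8], 0]
    - [100, [-8.6, -15, 8], 0]
    - [100, [-11.4, -20, 8], 0]
    - [100, [-14.3, -25, 8], 0]
    - [100, [-17.1, -30, 8], 0]
    - [100, [-20, -35, 8], -0.1]
    - [100, [-22.9, -40, 8], -0.2]
    - [100, [-25, -43.7, 8], -0.25]
    - [100, [-25.7, -45.1, 8], -0.25]
    - [100, [-25.7, -45.1, 8], -0.25]
    - [100, [-25.7, -45.1, 8], -0.25]

```text
time: 37.08
tcp_pos: [0.3879, -0.2408, 0.1649]
ee_rot: [180.0, -0.0, 45.2]
wrist_force: [-0.2, 0.3, 0.3]
opening: 0.0931
grip_force: 0.0
```

```bash
python3 - <<'E'
from al import *
HS['yellow']=(14,34)
t=grab('top','t10.png');s=grab('scene','s10.png');d=grab('wrist','w10.png');T=ctrl.get_obs()['tcp_pos'];print(T)
for n,v in(('t',t),('w',d)):
  for c in('blue','yellow'):
    for b in blobs(v,c,40):
        x=b.reshape(-1,2);e=cv2.fitEllipse(cv2.convexHull(b));print(n,c,x.mean(0).round(1),np.round(e[0],1),x.min(0),x.max(0),plane(v,[e[0]],.056).round(4))
print('pred',proj(d,[.389,-.242,.056]),proj(t,[.389,-.242,.056]))
a=cv2.resize(d['pixels'][60:300,140:440],(500,400),interpolation=cv2.INTER_CUBIC)
b=cv2.resize(t['pixels'][130:190,200:270],(300,257),interpolation=cv2.INTER_CUBIC);b=np.vstack([b,np.zeros((143,300,3),np.uint8)])
cv2.imwrite('pics/g10.png',np.hstack([a,b])[:,:,::-1])
E
```

```text
[ 0.38788356 -0.24080301  0.16456946]
t blue [357.3 175.4] [358.2 175.3] [341 159] [373 192] [[ 0.6221 -0.177   0.056 ]]
t yellow [ 21.7 403.3] [ 44.8 454.9] [  0 367] [ 64 419] [[-0.364   0.6965  0.056 ]]
t yellow [ 80.4 316.3] [ 76.1 316.2] [ 71 304] [ 90 329] [[0.0839 0.645  0.056 ]]
t yellow [ 45.1 302.8] [ 39.4 305.6] [ 36 292] [ 52 319] [[0.0986 0.7727 0.056 ]]
t yellow [ 24.  280.4] [ 23.9 282.9] [  7 208] [ 42 357] [[0.1611 0.8386 0.056 ]]
t yellow [167.1 185.6] [165.8 184.9] [158 177] [173 192] [[0.5256 0.4228 0.056 ]]
t yellow [239.7 159.3] [239.  159.5] [219 142] [257 177] [[0.6325 0.2025 0.056 ]]
t yellow [323.2 112.1] [539.  193.6] [0 0] [559 369] [[ 0.6303 -0.7824  0.056 ]]
w blue [427.6 276.5] [427.9 276.5] [418 263] [440 290] [[ 0.442  -0.4348  0.056 ]]
w blue [357.7 279.2] [374.3 273.3] [346 253] [374 301] [[ 0.3991 -0.3863  0.056 ]]
w blue [398.6 253.7] [381.9 270. ] [380 243] [412 271] [[ 0.4083 -0.3894  0.056 ]]
w blue [358.8 240.8] [370.  257.4] [332 219] [401 276] [[ 0.409  -0.3667  0.056 ]]
w blue [283.7 195.9] [283.7 195.9] [259 173] [308 219] [[ 0.3893 -0.2424  0.056 ]]
w blue [290.8 164.8] [287.4 171.7] [260 147] [319 178] [[ 0.411  -0.2261  0.056 ]]
w blue [404.1   8.4] [406.1  -9.9] [375   0] [435  24] [[ 0.6054 -0.1834  0.056 ]]
w blue [405.2  20.7] [409.1 -18.6] [355   0] [459  45] [[ 0.6115 -0.18    0.056 ]]
w yellow [409.1 377.5] [431.9 376.7] [254 361] [559 390] [[ 0.3548 -0.5593  0.056 ]]
w yellow [463.7 318. ] [460.  317.9] [442 289] [478 347] [[ 0.4353 -0.5097  0.056 ]]
w yellow [ 99.3 318.1] [102.9 318. ] [ 85 288] [120 347] [[ 0.1179 -0.1947  0.056 ]]
pred [[283.29432157 195.81258139]] [[373.14473731 250.69660629]]
```

View pics/g10.png

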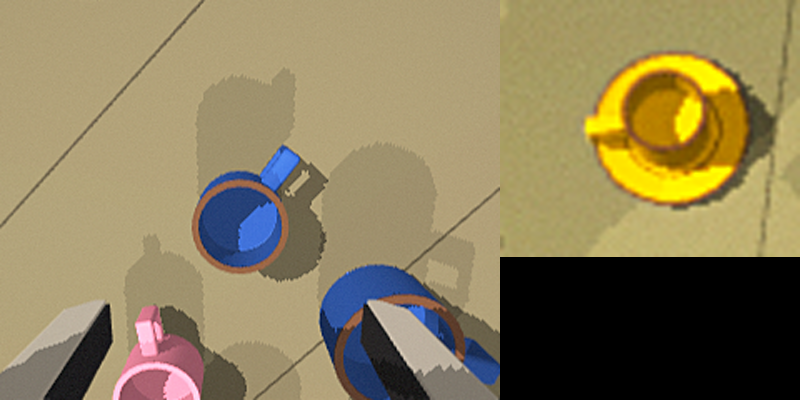

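The wrist view shows the blue cup at (284,196), world (0.389,-0.242), with its handle up and to the right. The larger blue mug at (377,270) is the look-alike. The top view shows yellow standing in its saucer. I'll turn +0.2 rad so the gripper body clears the big mug, then go down on the blue cup.

>>> send_rows:
  moves:
    - [100, [0.1, -0.2, -2], 0.1]
    - [100, [0.1, -0.2, -5], 0.2]
    - [100, [0.1, -0.2, -8], 0.2]
    - [100, [0.1, -0.2, -10.5], 0.2]
    - [100, [0.1, -0.2, -12.5], 0.2]
    - [100, [0.1, -0.2, -14], 0.2]
    - [100, [0.1, -0.2, -15.5], 0.2]
    - [100, [0.1, -0.2, -16.5], 0.2]
    - [100, [0.1, -0.2, -17.3], 0.2]
    - [100, [0.1, -0.2, -17.8], 0.2]
    - [100, [0.1, -0.2, -18.1], 0.2]
    - [100, [0.1, -0.2, -18.1], 0.2]

```text
time: 38.72
tcp_pos: [0.3884, -0.2437, -0.0164]
ee_rot: [180.0, -0.0, 56.5]
wrist_force: [-0.6, 1.0, -0.8]
opening: 0.0934
grip_force: 0.0
```

>>> send_rows:
  moves:
    - [84, [0, 0, 0], 0]
    - [78, [0, 0, 0], 0]
    - [74, [0, 0, 0], 0]
    - [70, [0, 0, 0], 0]
    - [66, [0, 0, 0], 0]
    - [60, [0, 0, 0], 0]
    - [50, [0, 0, 0], 0]
    - [50, [0, 0, 0], 0]
    - [50, [0, 0, 0], 0]
    - [50, [0, 0, 0.3], 0]
    - [50, [0, 0, 0.7], 0]
    - [50, [0, 0, 1.5], 0]
    - [50, [0, 0, 2.5], 0]
    - [50, [0, 0, 4], 0]
    - [50, [0, 0, 6.5], 0]
    - [50, [0, 0, 9.5], 0]
    - [50, [0, 0, 12], 0]
    - [50, [0, 0, 13], 0]
    - [50, [0, 0, 13], 0]
    - [50, [0, 0, 13], 0]

```text
time: 41.22
tcp_pos: [0.388, -0.2434, 0.1125]
ee_rot: [-179.9, -0.0, 56.5]
wrist_force: [1.1, 0.6, -2.3]
opening: 0.0658
grip_force: 15.0
```

>>> send_rows:
  moves:
    - [50, [1.5, 0.4, 0], 0]
    - [50, [5, 1.2, 0], 0]
    - [50, [10, 2.5, 0], 0]
    - [50, [15, 3.7, 0], 0]
    - [50, [20, 5, 0], 0]
    - [50, [23.5, 5.8, 0], 0]
    - [50, [24.6, 6.1, -1], 0]
    - [50, [24.6, 6.1, -3], 0]
    - [50, [24.6, 6.1, -5.5], 0]
    - [50, [24.6, 6.1, -8], 0]
    - [50, [24.6, 6.1, -9.8], 0]
    - [50, [24.6, 6.1, -10.8], 0]
    - [50, [24.6, 6.1, -10.8], 0]
    - [50, [24.6, 6.1, -10.8], 0]

```text
time: 42.98
tcp_pos: [0.6348, -0.1828, 0.0065]
ee_rot: [179.9, -0.0, 56.5]
wrist_force: [0.3, 0.1, -1.6]
opening: 0.0659
grip_force: 15.0
```

```bash
python3 - <<'E'
from al import *
HS['blue']=(105,128)
d=grab('wrist','w11.png');o=ctrl.get_obs();T=o['tcp_pos'];print(T,o['ee_rot'])
print(al(d,'blue',guess=np.array([.6345,-.182])))
a=np.radians(56.5);n=np.array([np.cos(a),np.sin(a)])
print(proj(d,[[*(T[:2]+.032*n),.0773]]))
print([(int(r),int(a),int(b),int(e)) for r,a,b,e in cup(d,'blue',T,None,.0773)[1]][8:28])
E
```

```text
[ 0.63487501 -0.18283048  0.00659953] [ 1.79918651e+02 -2.20542008e-02  5.65387715e+01]
(array([ 0.6346, -0.1809,  0.0571]), 279, np.float64(0.0015485104351505455))
[[282.57448952 219.72617532]]
[(213, 110, 182, 157), (214, 110, 178, 158), (215, 109, 176, 159), (216, 109, 188, 160), (217, 111, 169, 152), (218, 153, 47, 97), (219, 13, 158, 152), (220, 12, 141, 168), (221, 12, 134, 167), (222, 11, 134, 166), (223, 12, 137, 168), (224, 11, 130, 167), (225, 11, 137, 170), (226, 12, 144, 177), (227, 7, 95, 145), (228, 115, 107, 122), (229, 110, 191, 131), (230, 110, 188, 125), (231, 109, 185, 127), (232, 110, 176, 129)]
```

Aligned within 2 mm. Lower and release.

>>> send_rows:
  moves:
    - [50, [-0.1, 0, -0.5], 0]
    - [50, [-0.1, 0, -0.9], 0]
    - [50, [-0.1, 0, -1.2], 0]
    - [50, [-0.1, 0, -1.4], 0]
    - [50, [-0.1, 0, -1.6], 0]
    - [50, [-0.1, 0, -1.7], 0]
    - [50, [-0.1, 0, -1.8], 0]
    - [50, [-0.1, 0, -1.8], 0]
    - [50, [-0.1, 0, -1.8], 0]
    - [69, [-0.1, 0, -1.8], 0]
    - [72, [-0.1, 0, -1.8], 0]
    - [76, [-0.1, 0, -1.8], 0]
    - [85, [-0.1, 0, -1.8], 0]
    - [100, [-0.1, 0, -1.8], 0]
    - [100, [-0.1, 0, -1.8], 0]
    - [100, [-0.1, 0, -1.8], 0]
    - [100, [-0.1, 0, -1.3], 0]
    - [100, [-0.1, 0, 0], 0]
    - [100, [-0.1, 0, 3], 0]
    - [100, [-0.1, 0, 7], 0]

```text
time: 45.52
tcp_pos: [0.633, -0.1825, 0.0768]
ee_rot: [-180.0, 0.0, 56.5]
wrist_force: [0.3, -0.2, -0.4]
opening: 0.093
grip_force: 0.0
```

>>> send_rows:
  moves:
    - [100, [0, 0, 5], 0]
    - [100, [0, 0, 10], 0]
    - [100, [-3, -5, 10], 0]
    - [100, [-6, -10, 10], 0]
    - [100, [-9, -15, 10], 0]
    - [100, [-12, -20, 10], 0]
    - [100, [-12, -20, 10], 0]
    - [100, [-12, -20, 10], 0]

```text
time: 46.52
tcp_pos: [0.5135, -0.3825, 0.1763]
ee_rot: [180.0, -0.0, 56.5]
wrist_force: [0.2, -0.0, 1.0]
opening: 0.093
grip_force: 0.0
```

```bash
python3 - <<'E'
from al import *
t=grab('top','t12.png');s=grab('scene','s12.png');T0=pickle.load(open('top0.pkl','rb'));S0=pickle.load(open('scene0.pkl','rb'))
G={'blue':(.6346,-.1812),'yellow':(.645,.208),'red':(.3903,.2452),'mint':(.4645,-.0135)}
HS['mint']=(55,95);HS['yellow']=(14,34)
for c,g in G.items():
    print(c,[al(v,c,60 if c=='mint' else 110,np.array(g))[0] for v in(T0,t,s) ] if c!='x' else 0)
# cup rim centre: brown rim pixels inside predicted circle at z=.06, fit circle on that plane
for n,v in(('top',t),('scene',s)):
  h=cv2.cvtColor(v['pixels'],cv2.COLOR_RGB2HSV).astype(int)
  for c,g in G.items():
    lo,hi=HS[c];H=(h[...,0]+90)%180-90 if lo<0 else h[...,0]
    m=((H<lo)|(H>hi))&(h[...,1]>60)&((h[...,0]<16)|(h[...,0]>170)) if c!='red' else (h[...,0]>8)&(h[...,0]<25)
    yx=np.argwhere(m);P=plane(v,yx[:,::-1],.06)[:,:2];r=np.hypot(*(P-g).T);P=P[(r>.018)&(r<.044)]
    from scipy.optimize import least_squares
    if len(P)>15:
      q=least_squares(lambda q:np.hypot(P[:,0]-q[0],P[:,1]-q[1])-.0305,g,loss='soft_l1',f_scale=.001);print(n,c,len(P),((q.x-g)*1000).round(1),'mm')
d0=cv2.absdiff(T0['pixels'],t['pixels']).max(2)
for nm,(x,y) in {'jug':(304,148),'sugar':(166,186)}.items():print(nm,'diff',d0[y-18:y+18,x-18:x+18].mean())
E
```

```text
blue [array([ 0.6351, -0.1812,  0.0547]), array([ 0.6391, -0.1792,  0.0501]), array([ 0.6337, -0.1793,  0.0546])]
yellow [array([0.645, 0.208, 0.058]), array([0.645, 0.208, 0.058]), array([0.6444, 0.2096, 0.0599])]
red [array([0.3908, 0.2438, 0.0565]), array([0.391 , 0.244 , 0.0563]), array([0.3901, 0.247 , 0.0567])]
mint [array([ 0.4645, -0.0135,  0.058 ]), array([ 0.4645, -0.0135,  0.058 ]), array([ 0.4645, -0.0135,  0.058 ])]
top blue 69 [-0. -2.] mm
top yellow 21 [ 0.1 -0.2] mm
top red 69 [ 1.2 -2.3] mm
top mint 38 [-2.4 -6.1] mm
scene blue 36 [-0.8  0.7] mm
scene red 91 [-2.4  7.3] mm
jug diff 16.449074074074073
sugar diff 8.25al.py:13: RuntimeWarning: Mean of empty slice.
  return r.x.round(4),len(P),np.abs(r.fun).mean()
  ret = ret.dtype.type(ret / rcount)
```

```bash
python3 -c "
from station import ctrl
print(ctrl.job_done())"
```

```text
the job is handed in; nothing more can be done
None
```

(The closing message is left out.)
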